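Fit the keyed output shaft to a worm gearbox and hold it home

TASK

Fit the output shaft to the worm gearbox. First set the loose round cover onto the gearbox's open rim so that it sits fully down and level, and let go of it; then take the shaft out of the wooden block, pass it down through the cover into the hub and, pressing lightly, turn it until its key slips into the keyway. Push it fully home against the spring in the bore, and finish still gripping the shaft and holding it pressed home, so that I can lock it with the hub's set screw through the side plug.

Things in the scene. Friction and masses are not known exactly. Their poses are not given: they have to be found in the camera images.
- gearbox: Grey cast worm gearbox fixed to the bench, output side up: foot 136 x 150 mm, case 104 mm square, on top a round open pocket with a bare metal rim. Origin at the centre of its underside, on the vertical axis of rim and hub, z up; its +x points along the horizontal input shaft, which with its square motor flange reaches 109 mm out. Nothing on it is higher than the rim.
- gearbox_rim (a point): Centre of the rim's top plane, 90 mm above the bench. The rim's inside diameter is 83 mm, its outside 101 mm. In the pocket, on the axis, is the hollow steel output hub.
- hub_face (a point): Centre of the hub's flat top face, 12 mm below the rim top. Bore dia. 26 mm. One keyway, 9 mm wide and reaching 18 mm from the axis, runs down the whole bore. It points somewhere within 35 degrees either side of the gearbox's +x (this point's axes do not show it): seen from above while the cover is off, else found by feel. The hub itself cannot be turned (self-locking worm).
- pad_rest (a point): Top of the sprung thrust pad at rest, in the bore 38 mm below hub_face. It meets the foot of the shaft 8 mm before home and pushes it back up with 6 N at first and 13 N at home (the shaft's own weight is about 4 N).
- cover: Bare metal round cover, 0.22 kg, loose on the bench, right way up. From below: spigot dia. 79 mm, 6 mm high, bevelled (goes inside the rim); flange dia. 100 mm, 5 mm thick (rests on the rim); neck dia. 50 mm, 26 mm high (grip across it). Through bore dia. 42 mm; total height 37 mm. Origin at the centre of its underside, z up. How it is turned does not matter.
- cover_seat (a point): Centre of the flange's underside, 6 mm above the cover's origin; lies on gearbox_rim when seated.
- shaft: Steel output shaft, 0.4 kg, 135 mm long, upright in the block's middle hole. Origin at the centre of its foot, z up along it. From the foot: dia. 24 mm with bevelled tip up to 46 mm; journal dia. 36 mm up to 90; coupling flange dia. 58 mm from 90 to 98 (too big for the cover's bore, so the cover goes on first); drive tang from 98 to 135. Its +x side carries the key.
- shaft_key (a point): Middle of the key's outer face, 16 mm from the shaft's axis, 32 mm above its foot. The key is 6 mm wide and runs from 22 to 42 mm above the foot: with the foot 22 mm into the hub it lands on the hub's top face unless it is over the keyway.
- shaft_shoulder (a point): Centre of the shoulder below the journal, 46 mm above the foot; lies on hub_face when home (the coupling flange is then 3 mm above the cover's neck).
- shaft_tang (a point): Centre of the flat drive tang, 116.5 mm above the foot. The tang is 36 mm along the shaft's x, 37 mm high, and 18 mm thick along the shaft's y: grip it across that thickness.
- block: Fixed wooden block 76 x 112 x 36 mm with three holes in a row along its y, all 20 mm deep; origin at the centre of its underside. The shaft stands in the middle hole (dia. 26 mm).

How it is judged:
By the outcome, as a careful person would: the job done as asked, in the order asked, and still so for the second after the job is handed in, while the arm keeps its last pose, push and grip.
It also fails if it takes over 72 s, if anything falls off the work surface, if the arm or the gripper's body presses on something with over 40 N, if the wrist force passes 120 N, or if a joint passes its speed limit or range.

ROBOT

A 7-joint arm with a two-finger parallel gripper is mounted at the origin on the work surface; the furniture and walls round the work are solid. World frame = base frame: x ahead of the robot, y to its left, z up, the work surface at z = 0. Lengths are in m, angles in rad, forces in N, time in s.
With the tool pointing down it reaches from about 0.4 to 0.85 m from the base axis. Payload 10.4 kg.
Tool frame: the origin (TCP) lies at the very end of the fingers, on their centre line; the grasp point (between the pads) lies 19 mm behind it; z points along the fingers, y is the direction in which the jaws open and shut (so a half turn about z gives the same grasp; the last joint's range is limited). The gripper opens to 87 mm and grips with 3 to 60 N. Pads are 19 mm wide; open, the fingers measure 117 mm over their backs; the gripper's body (75 mm by 190 mm) begins 51 mm behind the grasp point.
Start: joints at [1.264, 0.332, -0.065, 1.46, 0.022, 1.35, -0.088], TCP at [0.175, -0.6, 0.223] pointing down, gripper open.
Joint ranges: [-2.6, 2.6], [-0.5, 2.12], [-1.47, 1.34], [0.16, 2.42], [-1.27, 4.41], [0.06, 2.06], [-2.6, 2.6]. Speed limits (rad/s): [2.22, 2.22, 2.79, 2.79, 3.14, 3.14, 3.14].

INTERFACE

Orientations are given as a unit quaternion [x, y, z, w].
In Python, from bench import read_state, camera, close_job gives the robot as it stands.
- The arm moves only by the shell command python3 -m inch 'ROWS' [OPENING] [FORCE]. ROWS is JSON, a list of rows, each a list of 6 numbers: the shift along the tool's x, y, z as a fraction of full scale, then the turn, a rotation vector about the tool's x, y, z as a fraction of full scale. In form: [[tx, ty, tz, ax, ay, az], ...]. A call has 1 to 5 rows; each row shifts and turns the commanded pose from where the row before left it, along the tool's axes as they then stand; what a row does not reach is not made up. Full scale, the value 1, is 0.04 m for a shift and 120 degrees for a turn. A row lasts 1/8 s, in which the tool goes at most 62.5 mm and 10.7 degrees, less where a joint would pass 70% of its speed; a pose out of reach is approached as far as the arm can. A call with a number of a shift or a turn outside -1 to 1 is refused whole. A call with a gripper value outside its range is refused whole. OPENING is the opening, from -1 (shut) to 1 (fully open), so that 0 is half open, set as the call begins (- or left out, the last holds). The fingers move at their own pace and stop on an object; FORCE is the grip in N (left out, the last holds). Time passes only in rows, so rows that do not move let the fingers close. It gives the time, the measured TCP pose, the force and the opening at its end, in the units of the state.
- read_state(): the state, without advancing time (a new reading comes with each control period).
- camera(name): name is "scene" or "top" or "wrist"; returns a dict with "img" (400x640x3 uint8, red, green, blue), "depth" (400x640 float32, m along the optical axis (not along the pixel's ray), 0 where there is no reading), "fx", "fy", "cx", "cy" (pixels), "k1" (the pictures are not rectified: a ray, as slopes to the right and down, at radius r is drawn at 1 + k1 r^2 times it, then the intrinsics apply), "position" and "orientation" of the camera in the world; the wrist camera has in their place "tool_from_camera" (4x4, takes a point from camera to tool coordinates, whose origin is the TCP and whose axes are the flange's). Camera axes: x right, y down, z forward; pixel columns grow to the right and rows downward; lengths in m; the calibration is good to about 2 mm. A picture is of the moment at which its call begins: read the wrist's pose just before it.
- close_job(): hands the job in, once; it reports no verdict.
The state is a dict: "time": time; "joint_positions": joint angles; "joint_vel": joint speeds; "joint_torque": joint torques, N m; "ee_pos": TCP position; "eef_rot": TCP orientation; "ft_force": force on the tool from outside, world axes, zero at the start; "torque": the same for the moment, N m; "width": finger opening in m.
Only numpy, scipy, OpenCV 4.12 (cv2) and the standard library are available. Lean on these libraries where they do the work, as an engineer would, in place of code of your own. Each camera call takes 0.05 s, during which the arm holds its last target.

## Working session

There is one attempt and no reset: what is moved stays moved. The work goes in short steps, Python scripts to look and compute and a shell command to move; the robot and the scene stay as the last step left them, time stands still between calls to the robot, and variables do not carry over. Pictures are saved under pics/ and viewed, and the job is handed in when it is done.

```bash
ls; mkdir -p pics
python3 - <<'E'
from bench import read_state, camera
import cv2
s=read_state()
for k,v in s.items(): print(k,v)
for n in ["scene","top","wrist"]:
    c=camera(n); cv2.imwrite(f"pics/{n}0.png",c["img"][:,:,::-1])
    print(n,{k:v for k,v in c.items() if k not in("img","depth")})
E
```

```text
pics
time 0.0
joint_positions [ 1.26441998  0.33287057 -0.06466495  1.46093812  0.02160131  1.34986466
 -0.08851979]
joint_vel [-2.10672981e-03  9.80074963e-04  3.74275538e-05 -1.33091431e-04
  6.22215574e-04  5.81396520e-04 -2.46613046e-04]
joint_torque [ 2.69269049e-04 -6.23251319e+01  2.46579439e-02 -3.89898956e+01
 -6.13827026e-02  3.97079741e-02  1.90434193e-04]
ee_pos [ 0.17485932 -0.59965167  0.22175618]
eef_rot [ 9.89952754e-01  1.41396835e-01 -1.35231180e-04 -6.79414826e-04]
ft_force [-0.46107982  0.28014716 -0.21259391]
torque [-0.00709271 -0.04986605 -0.00353288]
width 0.0871664811563907
scene {'fx': 381.8214993584158, 'fy': 381.8214993584158, 'cx': 320.7209325156343, 'cy': 198.18748062906832, 'k1': -0.024768128216521083, 'position': array([-0.22944713,  0.44996714,  0.71606432]), 'orientation': array([-0.42053864,  0.78365729, -0.39998631,  0.22144855])}
top {'fx': 410.9287547784391, 'fy': 410.9287547784391, 'cx': 318.52402317953363, 'cy': 194.79113226249186, 'k1': -0.06706808208501365, 'position': array([0.32159825, 0.00429903, 0.96476092]), 'orientation': array([-0.6956503 ,  0.71314802, -0.06274308,  0.05961432])}
wrist {'fx': 306.6639300578834, 'fy': 306.6639300578834, 'cx': 313.5164465497106, 'cy': 201.53228977751064, 'k1': -0.02464763223570143, 'tool_from_camera': array([[-5.81712305e-04, -9.58164327e-01, -2.86218070e-01,
         8.04364715e-02],
       [ 9.99999814e-01, -5.04842147e-04, -3.42362945e-04,
        -2.76086939e-04],
       [ 1.83545016e-04, -2.86218215e-01,  9.58164443e-01,
        -1.62187574e-01],
       [ 0.00000000e+00,  0.00000000e+00,  0.00000000e+00,
         1.00000000e+00]])}
```

View pics/scene0.png

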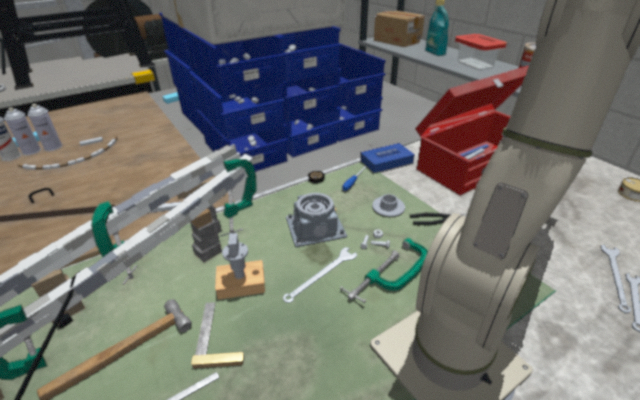

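View pics/top0.png

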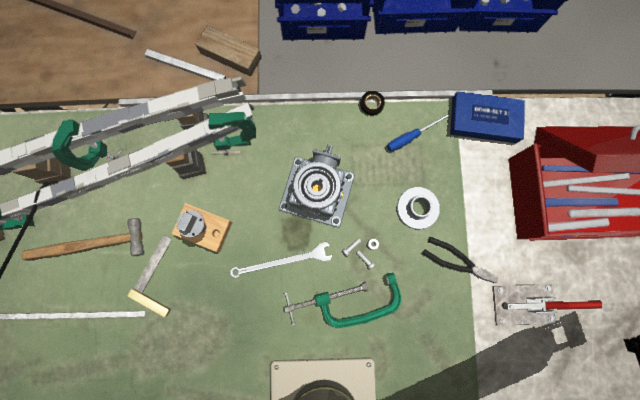

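View pics/wrist0.png

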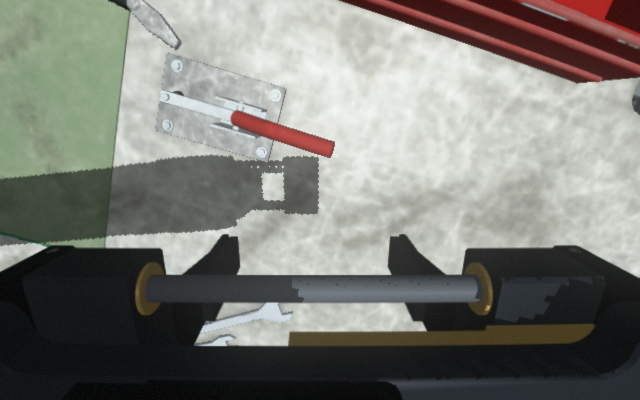

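```bash
cat > h.py <<'E'
import numpy as np, cv2
from scipy.spatial.transform import Rotation as R
from bench import read_state, camera
def pose(c,s=None):
    if "position" in c: return R.from_quat(c["orientation"]).as_matrix(), np.array(c["position"])
    s=s or read_state(); T=c["tool_from_camera"]; Rt=R.from_quat(s["eef_rot"]).as_matrix()
    return Rt@T[:3,:3], Rt@T[:3,3]+np.array(s["ee_pos"])
def ray(c,u,v):
    K=np.array([[c["fx"],0,c["cx"]],[0,c["fy"],c["cy"]],[0,0,1.]])
    p=cv2.undistortPoints(np.array([[[u,v]]],float),K,np.array([c["k1"],0,0,0,0]))[0,0]
    return np.array([p[0],p[1],1.])
def onplane(c,P,u,v,z):
    Rm,t=P; d=Rm@ray(c,u,v); return t+d*(z-t[2])/d[2]
def bydepth(c,P,u,v):
    Rm,t=P; return t+Rm@ray(c,u,v)*c["depth"][int(round(v)),int(round(u))]
def project(c,P,X):
    Rm,t=P; p=Rm.T@(np.array(X)-t); x,y=p[0]/p[2],p[1]/p[2]; f=1+c["k1"]*(x*x+y*y)
    return np.array([c["cx"]+c["fx"]*x*f, c["cy"]+c["fy"]*y*f])
def cloud(c,P,u0,u1,v0,v1):
    vv,uu=np.mgrid[v0:v1,u0:u1]; K=np.array([[c["fx"],0,c["cx"]],[0,c["fy"],c["cy"]],[0,0,1.]])
    pts=np.stack([uu.ravel(),vv.ravel()],1).astype(float)[:,None]
    p=cv2.undistortPoints(pts,K,np.array([c["k1"],0,0,0,0]))[:,0]
    d=c["depth"][v0:v1,u0:u1].ravel(); m=d>0
    X=np.c_[p,np.ones(len(p))]*d[:,None]
    return (X@P[0].T+P[1])[m], pts[m,0], c["img"][v0:v1,u0:u1].reshape(-1,3)[m]
def crop(c,u0,u1,v0,v1,k,fn):
    cv2.imwrite("pics/"+fn,cv2.resize(c["img"][v0:v1,u0:u1,::-1],None,fx=k,fy=k,interpolation=cv2.INTER_CUBIC))
def circ(xy):
    A=np.c_[2*xy,np.ones(len(xy))]; s=np.linalg.lstsq(A,(xy**2).sum(1),rcond=None)[0]
    return s[:2],np.sqrt(s[2]+s[:2]@s[:2])
E
python3 - <<'E'
from h import *
np.set_printoptions(precision=4,suppress=True)
c=camera("top");P=pose(c)
crop(c,270,370,140,240,6,"gb0.png");crop(c,160,260,180,270,7,"bl0.png");crop(c,380,460,170,250,6,"cv0.png")
for n,(u,v) in dict(gb=(317,187),cv_edge=(400,207),shaft=(192,224),block=(218,235),bench=(450,300)).items(): print(n,bydepth(c,P,u,v))
for n,b,lo,hi in [("rim",(270,370,140,240),.082,.098),("flange",(380,460,170,250),.006,.016),("neck",(380,460,170,250),.03,.045),("tang",(160,260,180,270),.14,.18),("coup",(160,260,180,270),.105,.13),("blk",(160,260,180,270),.028,.045)]:
    X,p,_=cloud(c,P,*b); m=(X[:,2]>lo)&(X[:,2]<hi); Y=X[m]
    if len(Y)<4: print(n,len(Y));continue
    h=cv2.convexHull(Y[:,:2].astype(np.float32))[:,0].astype(float); print(n,len(Y),np.median(Y,0),"hullcirc",*circ(h), cv2.minAreaRect(Y[:,:2].astype(np.float32)))
# clutter height map near blocks
d=c["depth"];print((d==0).mean())
E
```

```text
gb [0.502  0.0012 0.0379]
cv_edge [ 0.4546 -0.1929  0.0109]
shaft [0.414  0.2614 0.1237]
block [0.3972 0.2278 0.037 ]
bench [ 0.2366 -0.2988  0.0017]
rim 673 [0.496  0.0024 0.0888] hullcirc [0.4986 0.0022] 0.05230878844364055 ((0.4983512759208679, 0.0022177845239639282), (0.10273884981870651, 0.10304809361696243), 76.00664520263672)
flange 1158 [ 0.4409 -0.2406  0.0104] hullcirc [ 0.4377 -0.2485] 0.10441829045736789 ((0.44815385341644287, -0.2553539574146271), (0.17976710200309753, 0.18457944691181183), 73.21868896484375)
neck 125 [ 0.4526 -0.236   0.0358] hullcirc [ 0.4531 -0.2357] 0.02396378064799692 ((0.45275941491127014, -0.23590947687625885), (0.04794945567846298, 0.046846333891153336), 31.19468879699707)
tang 192 [0.416  0.2679 0.1499] hullcirc [0.4154 0.2666] 0.01814286771641515 ((0.41682523488998413, 0.26937025785446167), (0.019159769639372826, 0.0363948754966259), 63.74382781982422)
coup 403 [0.413  0.2596 0.1135] hullcirc [0.4168 0.269 ] 0.028957273531399104 ((0.41708552837371826, 0.26884475350379944), (0.057330548763275146, 0.057719405740499496), 15.244086265563965)
blk 990 [0.4089 0.2504 0.0351] hullcirc [0.4154 0.2705] 0.06096923303464092 ((0.41717568039894104, 0.26938962936401367), (0.11451169103384018, 0.07674796879291534), 67.82308197021484)
0.0040078125
```

View pics/gb0.png

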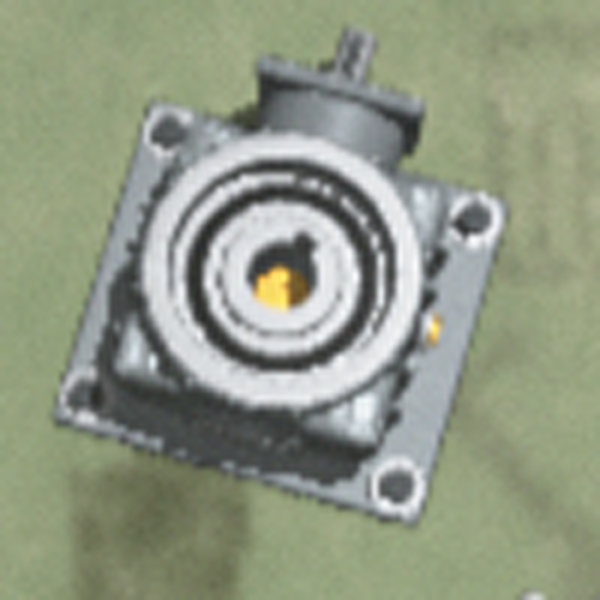

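View pics/bl0.png

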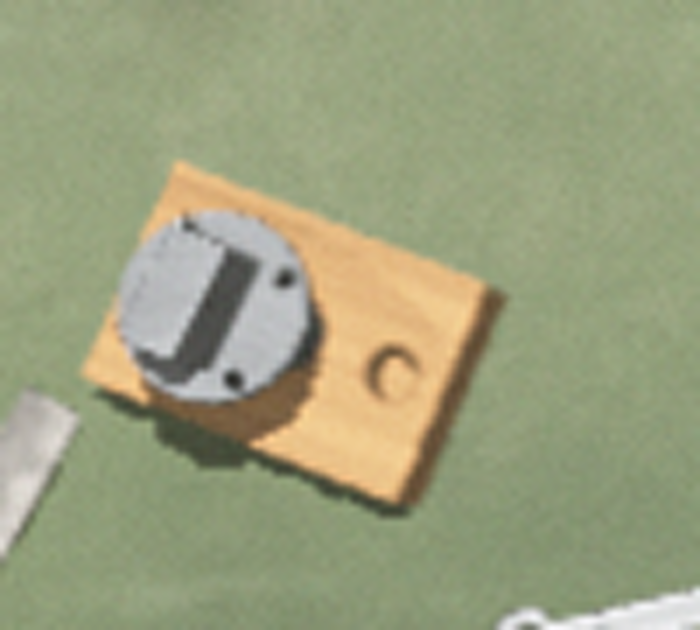

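View pics/cv0.png

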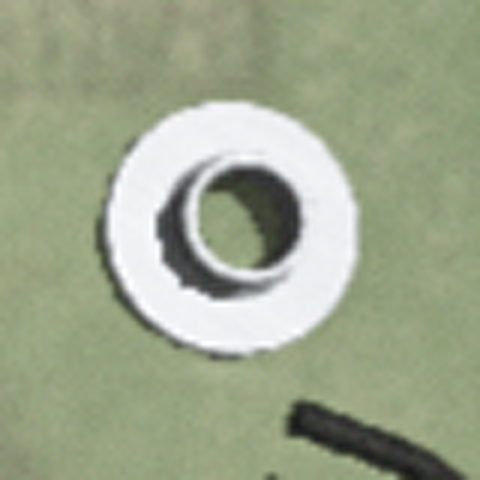

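```bash
cat >> h.py <<'E'
def go(x,y,z,yaw=None,s=None):
    "print tool-frame shift (units of .04) and turn to reach tcp target, tool down"
    s=s or read_state(); Rt=R.from_quat(s["eef_rot"]).as_matrix(); p=np.array(s["ee_pos"])
    d=Rt.T@(np.array([x,y,z])-p)
    cy=np.degrees(np.arctan2(Rt[1,0],Rt[0,0])); yaw=cy if yaw is None else yaw
    a=np.radians(yaw); Rg=np.array([[np.cos(a),np.sin(a),0],[np.sin(a),-np.cos(a),0],[0,0,-1.]])
    rv=R.from_matrix(Rt.T@Rg).as_rotvec(degrees=True)
    print("p",p.round(4),"yaw %.1f"%cy,"d_mm",(d*1000).round(1),"units",(d/.04).round(3),"turn deg",rv.round(2),"units",(rv/120).round(4))
def st():
    s=read_state(); print("t%.2f"%s["time"],"p",np.round(s["ee_pos"],4),"F",np.round(s["ft_force"],1),"T",np.round(s["torque"],2),"w%.4f"%s["width"],"j",np.round(s["joint_positions"],2))
    return s
E
python3 - <<'E'
from h import *
np.set_printoptions(precision=3,suppress=True)
c=camera("top");P=pose(c)
for u,v in [(530,240),(515,160),(600,150),(560,130),(485,115),(540,300),(590,307),(195,160),(240,120),(180,90),(150,120),(50,160),(100,170),(40,195),(345,310),(137,240)]: print(u,v,bydepth(c,P,u,v))
go(.25,-.36,.2,16.3)
s=camera("scene"); crop(s,190,350,170,310,5,"sc1.png")
E
```

```text
530 240 [ 0.367 -0.483  0.039]
515 160 [ 0.557 -0.47   0.034]
600 150 [ 0.505 -0.493  0.298]
560 130 [ 0.581 -0.499  0.18 ]
485 115 [ 0.668 -0.406  0.041]
540 300 [ 0.229 -0.507  0.014]
590 307 [ 0.216 -0.58   0.084]
195 160 [0.561 0.271 0.085]
240 120 [0.6   0.145 0.222]
180 90 [ 0.769  0.342 -0.003]
150 120 [0.618 0.333 0.19 ]
50 160 [0.572 0.609 0.082]
100 170 [0.523 0.441 0.168]
40 195 [0.478 0.577 0.15 ]
345 310 [ 0.222 -0.056  0.001]
137 240 [0.39  0.42  0.025]
p [ 0.175 -0.6    0.222] yaw 16.3 d_mm [ 139.2 -209.2   22.3] units [ 3.48  -5.23   0.558] turn deg [-0.04  0.   -0.04] units [-0.  0. -0.]
```

View pics/sc1.png

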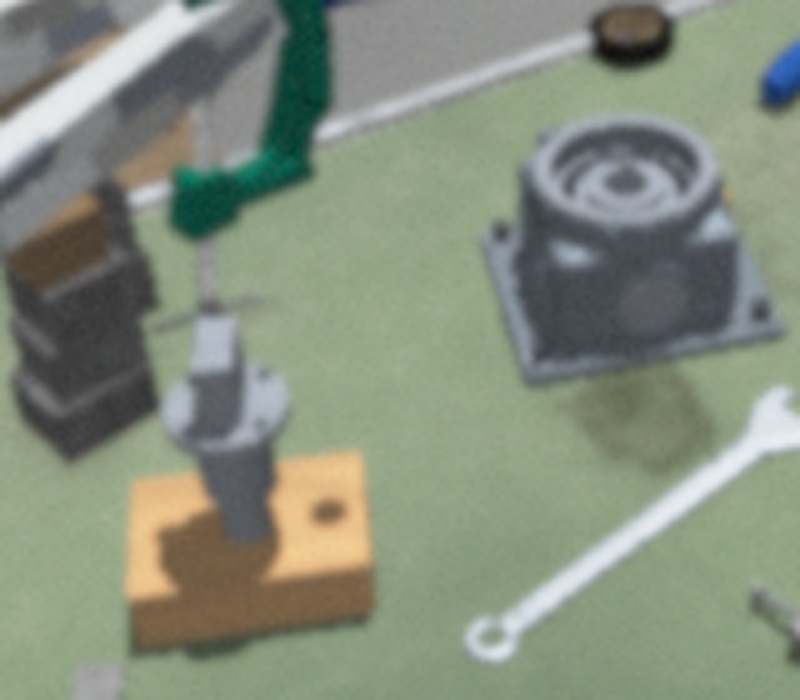

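```bash
python3 -m inch '[[0.4,-0.9,0,0,0,0],[0.7,-1,0,0,0,0],[0.7,-1,0.1,0,0,0],[0.8,-1,0.2,0,0,0],[0.8,-1,0.2,0,0,0]]' 1 20; python3 -c "
from h import *
st();go(.37,-.236,.2,0)"
```

```text
time: 0.92
ee_pos: [0.2512, -0.3722, 0.2025]
eef_rot: [0.99, 0.141, 0.0, 0.0]
ft_force: [0.8, 0.5, 0.7]
width: 0.0871
t0.93 p [ 0.2512 -0.3722  0.2025] F [0.8 0.5 0.7] T [ 0.02 -0.01 -0.06] w0.0871 j [ 1.1  -0.03 -0.22  1.92 -0.01  1.25 -0.4 ]
p [ 0.2512 -0.3722  0.2025] yaw 16.3 d_mm [152.2 -97.5   2.4] units [ 3.806 -2.438  0.061] turn deg [ 4.000e-02 -1.000e-02  1.626e+01] units [ 4.000e-04 -1.000e-04  1.355e-01]
```

```bash
python3 -m inch '[[0.75,-0.5,0,0,0,-0.085],[0.95,0,0,0,0,-0.085],[0.8,0.4,0,0,0,-0.085],[0.5,0.4,0,0,0,-0.085]]'; python3 -c "
from h import *
st();go(.37,-.236,.2,60)
c=camera('wrist');cv2.imwrite('pics/w1.png',c['img'][:,:,::-1])
go(.453,-.236,.12,60)"
```

```text
time: 1.42
ee_pos: [0.37, -0.3186, 0.2027]
eef_rot: [0.877, 0.481, 0.0, 0.0]
ft_force: [-0.1, -0.7, 0.4]
width: 0.087
t1.43 p [ 0.37   -0.3186  0.2027] F [-0.1 -0.7  0.4] T [-0.06 -0.05  0.  ] w0.0870 j [ 0.96  0.06 -0.35  1.82  0.02  1.26  0.03]
p [ 0.37   -0.3186  0.2027] yaw 57.5 d_mm [ 69.7 -44.4   2.7] units [ 1.741 -1.11   0.068] turn deg [ 0.04 -0.   -2.53] units [ 0.0003 -0.     -0.0211]
p [ 0.3726 -0.3176  0.2027] yaw 58.1 d_mm [111.6  25.1  82.8] units [2.791 0.627 2.07 ] turn deg [ 0.08 -0.07 -1.88] units [ 0.0007 -0.0005 -0.0157]
```

View pics/w1.png

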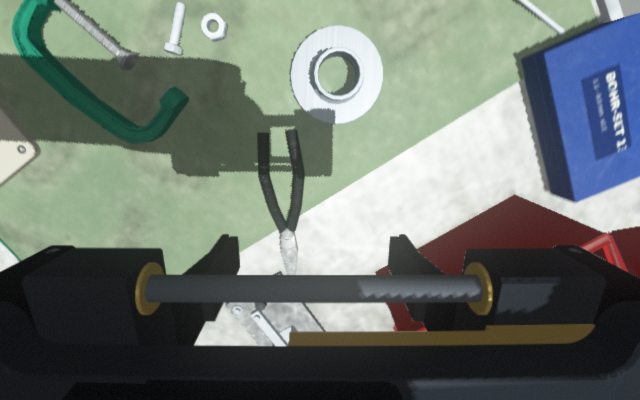

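```bash
python3 -m inch '[[0.7,0.16,0.4,0,0,-0.016],[0.9,0.2,0.5,0,0,0],[0.7,0.16,0.6,0,0,0],[0.4,0.1,0.4,0,0,0],[0,0,0,0,0,0]]'
python3 - <<'E'
from h import *
np.set_printoptions(precision=4,suppress=True)
st(); go(.453,-.236,.0145,60)
s=read_state();c=camera('wrist');P=pose(c,s);cv2.imwrite('pics/w2.png',c['img'][:,:,::-1])
X,p,_=cloud(c,P,0,640,0,400)
for lo,hi in((.006,.016),(.03,.042)):
    m=(X[:,2]>lo)&(X[:,2]<hi)&(np.hypot(X[:,0]-.453,X[:,1]+.236)<.06); h=cv2.convexHull(X[m][:,:2].astype(np.float32))[:,0].astype(float); print(m.sum(),circ(h),cv2.minEnclosingCircle(X[m][:,:2].astype(np.float32)),np.median(X[m][:,2]))
E
```

```text
time: 2.1
ee_pos: [0.4459, -0.2378, 0.1248]
eef_rot: [0.87, 0.493, -0.0, -0.001]
ft_force: [-0.3, -0.3, 0.1]
width: 0.087
t2.10 p [ 0.4459 -0.2378  0.1248] F [-0.3 -0.3  0.1] T [-0.03 -0.03  0.01] w0.0870 j [ 0.81  0.19 -0.45  1.87  0.09  1.11 -0.21]
p [ 0.4459 -0.2378  0.1248] yaw 59.1 d_mm [  5.1   5.5 110.3] units [0.128 0.138 2.758] turn deg [-0.17 -0.04 -0.91] units [-0.0014 -0.0003 -0.0076]
6049 (array([ 0.4537, -0.2352]), np.float64(0.04967699825080546)) ((0.453713059425354, -0.2352905571460724), 0.05000188574194908) 0.01096942617091834
937 (array([ 0.4537, -0.2351]), np.float64(0.024733680015359475)) ((0.45362040400505066, -0.23522566258907318), 0.025055617094039917) 0.036644420051432314
```

View pics/w2.png

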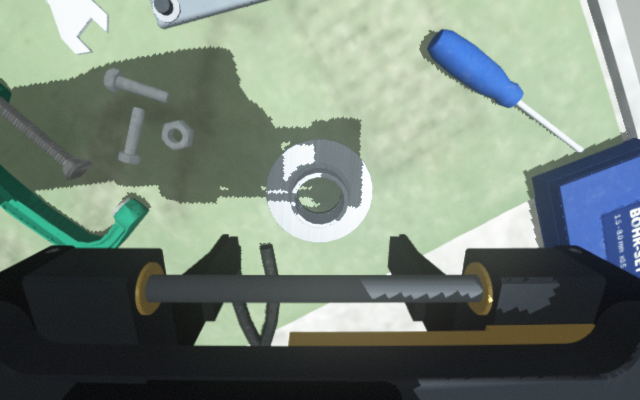

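```bash
python3 -c "
from h import *
go(.4537,-.2352,.0145,60)"; python3 -m inch '[[0.17,0.13,0.3,0,0,-0.0076],[0.0,0,0.7,0,0,0],[0,0,0.8,0,0,0],[0,0,0.6,0,0,0],[0,0,0,0,0,0]]';python3 -c "
from h import *
st();go(.4537,-.2352,.0145,60)"
```

```text
p [ 0.4457 -0.2393  0.1259] yaw 59.0 d_mm [  7.6   4.9 111.4] units [0.19  0.123 2.784] turn deg [-0.09 -0.   -0.99] units [-0.0007 -0.     -0.0082]
time: 2.78
ee_pos: [0.4529, -0.2368, 0.0291]
eef_rot: [0.867, 0.499, -0.001, -0.001]
ft_force: [0.1, -0.4, -0.0]
width: 0.0871
t2.77 p [ 0.4529 -0.2368  0.0291] F [ 0.1 -0.4 -0. ] T [-0.04 -0.05 -0.03] w0.0871 j [ 0.78  0.33 -0.43  1.94  0.17  0.92 -0.27]
p [ 0.4529 -0.2368  0.0291] yaw 59.9 d_mm [ 1.8 -0.1 14.6] units [ 0.046 -0.002  0.364] turn deg [-0.16 -0.   -0.14] units [-0.0014 -0.     -0.0011]
```

Clear of the flange still; last 14 mm, then close.

```bash
python3 -m inch '[[0.04,0,0.15,0,0,0],[0,0,0.12,0,0,0],[0,0,0.08,0,0,0],[0,0,0,0,0,0]]'; python3 -m inch '[[0,0,0,0,0,0],[0,0,0,0,0,0],[0,0,0,0,0,0],[0,0,0,0,0,0]]' -1 30;python3 -c "
from h import *
st();go(.4537,-.2352,.0145,60)"
```

```text
time: 3.28
ee_pos: [0.4548, -0.2358, 0.0166]
eef_rot: [0.867, 0.499, -0.0, 0.0]
ft_force: [-0.0, 0.3, -0.1]
width: 0.0868
time: 3.78
ee_pos: [0.4549, -0.2357, 0.0166]
eef_rot: [0.866, 0.499, 0.0, 0.0]
ft_force: [-0.0, -0.0, -0.3]
width: 0.0551
t3.77 p [ 0.4549 -0.2357  0.0166] F [-0.  -0.  -0.3] T [-0.02 -0.1  -0.  ] w0.0551 j [ 0.77  0.34 -0.43  1.94  0.18  0.89 -0.28]
p [ 0.4549 -0.2357  0.0166] yaw 59.9 d_mm [-0.2 -1.3  2.1] units [-0.004 -0.033  0.053] turn deg [ 0.01  0.   -0.11] units [ 0.0001  0.     -0.0009]
```

```bash
python3 -m inch '[[0,0,0.04,0,0,0],[0,0,0,0,0,0],[0,0,0,0,0,0]]' -1 30;python3 -m inch '[[0,0,-0.5,0,0,0],[0,0,-1,0,0,0],[0,0,-1,0,0,0],[0,0,-1,0,0,0],[0,0,-0.6,0,0,0]]';python3 -c "
from h import *
st();go(.4986,.0022,.17,90)"
```

```text
time: 4.15
ee_pos: [0.4548, -0.2357, 0.0157]
eef_rot: [0.867, 0.499, -0.0, 0.0]
ft_force: [-4.6, 2.2, 11.9]
width: 0.0484
time: 4.78
ee_pos: [0.4552, -0.2358, 0.1807]
eef_rot: [0.866, 0.499, 0.0, 0.001]
ft_force: [-0.3, -0.1, -3.3]
width: 0.0483
t4.78 p [ 0.4552 -0.2358  0.1807] F [-0.3 -0.1 -3.3] T [-0.04 -0.06  0.  ] w0.0483 j [ 0.81  0.14 -0.46  1.79  0.07  1.22 -0.19]
p [ 0.4552 -0.2358  0.1807] yaw 59.9 d_mm [227.7 -81.8  10.5] units [ 5.692 -2.046  0.263] turn deg [  0.09   0.04 -30.1 ] units [ 0.0008  0.0003 -0.2509]
```

```bash
python3 -m inch '[[0.6,-0.2,-0.2,0,0,0],[0.9,-0.3,-0.3,0,0,0],[0.9,-0.35,0,0,0,0],[0.5,-0.2,0,0,0,0],[0,0,0,0,0,0]]';python3 - <<'E'
from h import *
np.set_printoptions(precision=4,suppress=True)
st()
s=read_state();c=camera('wrist');P=pose(c,s);cv2.imwrite('pics/w3.png',c['img'][:,:,::-1])
X,p,_=cloud(c,P,0,640,0,400)
m=(X[:,2]>.083)&(X[:,2]<.097)&(np.hypot(X[:,0]-.498,X[:,1]-.002)<.065); h=cv2.convexHull(X[m][:,:2].astype(np.float32))[:,0].astype(float); print(m.sum(),circ(h),cv2.minEnclosingCircle(X[m][:,:2].astype(np.float32)),np.median(X[m][:,2]))
print(project(c,P,[.4986,.0022,.078]))
E
```

```text
time: 5.4
ee_pos: [0.4768, -0.1125, 0.1987]
eef_rot: [0.866, 0.501, -0.0, -0.0]
ft_force: [-0.2, -0.0, -2.7]
width: 0.0484
t5.40 p [ 0.4768 -0.1125  0.1987] F [-0.2 -0.  -2.7] T [-0.1  -0.03 -0.03] w0.0484 j [ 0.68  0.09 -0.57  1.82  0.05  1.25 -0.42]
5063 (array([0.4989, 0.0033]), np.float64(0.05286743797874164)) ((0.49931326508522034, 0.003218580735847354), 0.05442223325371742) 0.08974846649547275
[267.8602  73.8251]
```

View pics/w3.png

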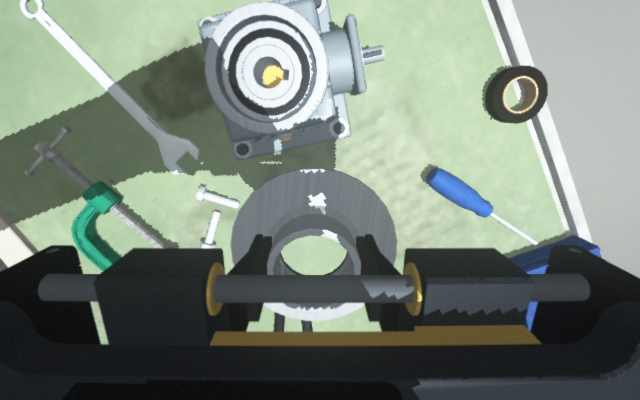

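Run:
```python
from h import *
np.set_printoptions(precision=4,suppress=True)
st()
s=read_state();c=camera('wrist');P=pose(c,s);crop(c,195,335,0,140,5,"w3c.png");np.save("w3.npy",dict(c=c,s=s),allow_pickle=True)
X,p,_=cloud(c,P,0,640,0,400)
r=np.hypot(X[:,0]-.4989,X[:,1]-.0028)
m=(abs(X[:,2]-.09)<.004)&(r<.06); Y=X[m][:,:2]
from scipy.optimize import least_squares
# fit annulus via radial profile edges: by angle sector min / max
best=None
c0=np.array([.4989,.0028])
for it in range(5):
    d=Y-c0; a=np.arctan2(d[:,1],d[:,0]);rr=np.hypot(*d.T); I=[];O=[]
    for k in np.arange(-np.pi,np.pi,np.pi/30):
        q=(a>=k)&(a<k+np.pi/30)
        if q.sum()<10: continue
        I.append(Y[q][rr[q].argmin()]);
    ci,ri=circ(np.array(I)); c0=ci
print("inner",ci,ri)
m=(abs(X[:,2]-.078)<.004)&(r<.045); print("hub",m.sum(),np.median(X[m],0),cv2.minEnclosingCircle(X[m][:,:2].astype(np.float32)))
```

```text
t5.45 p [ 0.4765 -0.1141  0.1987] F [ 0.2 -0.8 -1.8] T [-0.08 -0.05 -0.01] w0.0484 j [ 0.68  0.09 -0.56  1.82  0.05  1.25 -0.42]
inner [0.4992 0.0031] 0.041057043877906416
hub 2909 [0.4992 0.0101 0.0773] ((0.49885958433151245, 0.0038163785357028246), 0.04201050475239754)
```

View pics/w3c.png

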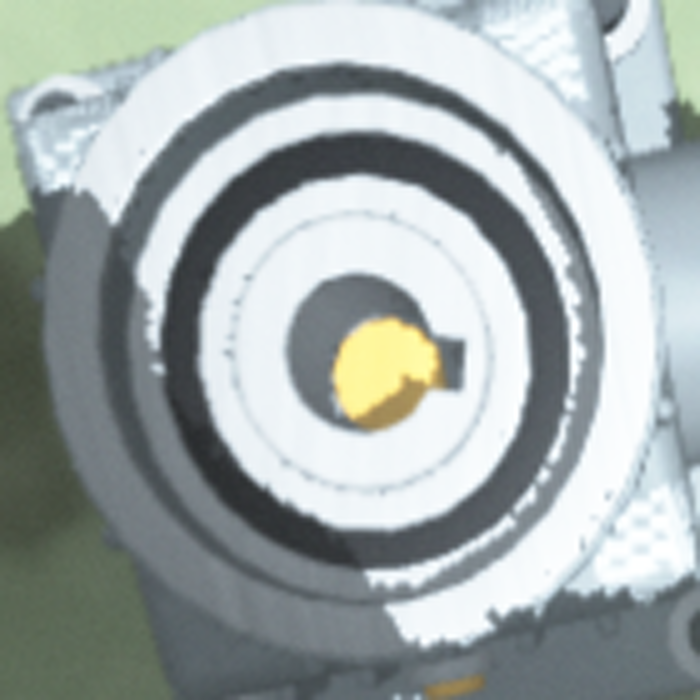

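Run:
```python
from h import *
np.set_printoptions(precision=4,suppress=True)
q=np.load("w3.npy",allow_pickle=True).item();c=q['c'];P=pose(c,q['s'])
f=lambda u,v,z:onplane(c,P,195+u/5,v/5,z)
C=f(364,352,.078);K=f(464,364,.078);print(C,K,np.degrees(np.arctan2(*(K-C)[1::-1])),np.linalg.norm(K-C))
for a,b in (((463,340),(463,388)),((437,334),(462,340))): print(np.degrees(np.arctan2(*(f(*b,.078)-f(*a,.078))[1::-1])))
# rim circles: outer left,right,top,bottom on z=.09
pts=np.array([f(*p,.09)[:2] for p in [(45,320),(660,330),(350,0),(350,660),(100,150),(600,520)]]);print(circ(pts))
pts=np.array([f(*p,.09)[:2] for p in [(100,330),(345,63),(602,330),(350,606),(500,130),(190,540)]]);print(circ(pts))
pts=np.array([f(*p,.078)[:2] for p in [(200,352),(528,352),(364,173),(364,530)]]);print(circ(pts))
pts=np.array([f(*p,.078)[:2] for p in [(287,352),(362,274),(362,430),(310,300)]]);print(circ(pts))
go(.4992,.003,.13,60)
```

```text
[0.5    0.0029 0.078 ] [ 0.5138 -0.0074  0.078 ] -36.614945433224605 0.01722207374186615
-121.3577383317148
-42.8365150799471
(array([0.4995, 0.0025]), np.float64(0.049968820424074765))
(array([0.4991, 0.0026]), np.float64(0.04131204687444685))
(array([0.4996, 0.0023]), np.float64(0.028390631764405892))
(array([0.4994, 0.0029]), np.float64(0.012429138250499969))
p [ 0.4764 -0.115   0.1986] yaw 59.9 d_mm [113.6 -39.5  68.6] units [ 2.839 -0.987  1.714] turn deg [-0.02  0.03 -0.13] units [-0.0002  0.0003 -0.0011]
```

```bash
python3 -m inch '[[0.6,-0.2,0.2,0,0,0],[0.9,-0.3,0.4,0,0,0],[0.8,-0.3,0.4,0,0,0],[0.54,-0.2,0.4,0,0,0],[0,0,0,0,0,0]]';python3 -m inch '[[0,0,0,0,0,0],[0,0,0,0,0,0]]';python3 -c "
from h import *
st();go(.4994,.0027,.125,60)"
```

```text
time: 6.12
ee_pos: [0.4984, 0.0046, 0.1417]
eef_rot: [0.866, 0.5, -0.001, -0.001]
ft_force: [0.0, -0.8, -2.1]
width: 0.0484
time: 6.38
ee_pos: [0.4994, 0.0026, 0.1434]
eef_rot: [0.867, 0.498, 0.0, 0.0]
ft_force: [-0.2, 0.3, -1.5]
width: 0.0482
t6.38 p [0.4994 0.0026 0.1434] F [-0.2  0.3 -1.5] T [-0.03 -0.11 -0.  ] w0.0482 j [ 0.52  0.18 -0.66  1.86  0.12  1.15 -0.72]
p [0.4994 0.0026 0.1434] yaw 59.8 d_mm [ 0.1 -0.1 18.4] units [ 0.003 -0.002  0.46 ] turn deg [ 0.05  0.01 -0.23] units [ 0.0004  0.0001 -0.0019]
```

Laterally exact. Lower to z≈0.104 and then gently onto the rim.

```bash
python3 -m inch '[[0,0,0.3,0,0,0],[0,0,0.35,0,0,0],[0,0,0.25,0,0,0],[0,0,0.1,0,0,0],[0,0,0,0,0,0]]';python3 -c "
from h import *
st();go(.4994,.0027,.0997,60)"
```

```text
time: 7.0
ee_pos: [0.499, 0.0041, 0.1027]
eef_rot: [0.866, 0.499, -0.0, -0.0]
ft_force: [-0.6, 0.1, -2.0]
width: 0.0482
t7.00 p [0.499  0.0041 0.1027] F [-0.6  0.1 -2. ] T [ 0.01 -0.07  0.05] w0.0482 j [ 0.5   0.23 -0.66  1.9   0.16  1.06 -0.75]
p [0.499  0.0041 0.1027] yaw 59.9 d_mm [-1.   1.1  3. ] units [-0.026  0.028  0.074] turn deg [-0.03  0.01 -0.1 ] units [-0.0002  0.0001 -0.0008]
```

Spigot is already 3 mm in without contact.

```bash
python3 -m inch '[[-0.02,0.02,0.04,0,0,0],[0,0,0.04,0,0,0],[0,0,0,0,0,0],[0,0,0,0,0,0]]';python3 -c "
from h import *
st()"
```

```text
time: 7.5
ee_pos: [0.4994, 0.003, 0.0998]
eef_rot: [0.866, 0.499, 0.0, 0.0]
ft_force: [-0.3, -0.6, -2.2]
width: 0.0483
t7.50 p [0.4994 0.003  0.0998] F [-0.3 -0.6 -2.2] T [-0.04 -0.09  0.01] w0.0483 j [ 0.5   0.23 -0.66  1.9   0.16  1.06 -0.75]
```

```bash
python3 -m inch '[[0,0,0.03,0,0,0],[0,0,0,0,0,0],[0,0,0,0,0,0]]';python3 -m inch '[[0,0,0.03,0,0,0],[0,0,0,0,0,0],[0,0,0,0,0,0]]'
```

```text
time: 7.88
ee_pos: [0.4995, 0.0029, 0.0997]
eef_rot: [0.867, 0.499, -0.0, 0.0]
ft_force: [-6.3, 0.4, 13.0]
width: 0.0481
time: 8.25
ee_pos: [0.4995, 0.0029, 0.0996]
eef_rot: [0.867, 0.499, -0.0, 0.001]
ft_force: [-12.5, -0.6, 26.6]
width: 0.0483
```

```bash
python3 -m inch '[[0,0,-0.05,0,0,0],[0,0,0,0,0,0]]';python3 -m inch '[[0,0,0,0,0,0],[0,0,0,0,0,0],[0,0,0,0,0,0],[0,0,0,0,0,0]]' 0.8;python3 -m inch '[[0,0,-0.3,0,0,0],[0,0,-0.7,0,0,0],[0,0,-1,0,0,0],[0,0,-1,0,0,0],[-0.5,0,-0.5,0,0,0]]' 1; python3 -m inch '[[-0.7,0,-0.3,0,0,0],[0,0,0,0,0,0]]';python3 - <<'E'
from h import *
np.set_printoptions(precision=4,suppress=True)
s=st()
c=camera('wrist');P=pose(c,s);cv2.imwrite('pics/w4.png',c['img'][:,:,::-1])
X,p,_=cloud(c,P,0,640,0,400)
r=np.hypot(X[:,0]-.4994,X[:,1]-.0027)
m=(r<.048)&(r>.03)&(abs(X[:,2]-.095)<.008); A=np.c_[X[m][:,:2]-[.4994,.0027],np.ones(m.sum())]; print("flange plane",m.sum(),np.linalg.lstsq(A,X[m][:,2],rcond=None)[0])
m=(r<.03)&(abs(X[:,2]-.121)<.006); print("neck",m.sum(),np.median(X[m][:,2]),cv2.minEnclosingCircle(X[m][:,:2].astype(np.float32)))
go(.417,.269,.25,154)
E
```

```text
time: 8.5
ee_pos: [0.4997, 0.003, 0.0998]
eef_rot: [0.867, 0.499, 0.0, 0.0]
ft_force: [-1.8, 0.4, 5.8]
width: 0.0484
time: 9.0
ee_pos: [0.4993, 0.003, 0.0992]
eef_rot: [0.866, 0.499, -0.0, -0.0]
ft_force: [-0.5, -0.4, 0.8]
width: 0.0758
time: 9.62
ee_pos: [0.4902, -0.013, 0.2425]
eef_rot: [0.866, 0.5, 0.002, 0.001]
ft_force: [-0.0, -0.6, -0.8]
width: 0.0868
time: 9.88
ee_pos: [0.4753, -0.0403, 0.2531]
eef_rot: [0.867, 0.498, 0.001, 0.001]
ft_force: [0.4, -0.1, 0.4]
width: 0.087
t9.88 p [ 0.4753 -0.0403  0.2531] F [ 0.4 -0.1  0.4] T [ 0.02 -0.02  0.01] w0.0870 j [ 0.61  0.02 -0.63  1.76  0.01  1.36 -0.54]
flange plane 4191 [ 0.0002 -0.0002  0.0949]
neck 690 0.12071193176568609 ((0.5003398656845093, 0.0024435592349618673), 0.025106225162744522)
p [ 0.4754 -0.039   0.2523] yaw 59.8 d_mm [ 236.8 -205.4    2. ] units [ 5.921 -5.135  0.051] turn deg [  0.09   0.07 -94.19] units [ 0.0007  0.0006 -0.785 ]
```

View pics/w4.png

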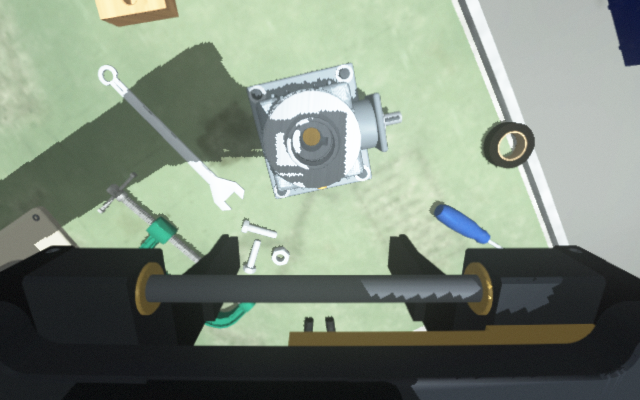

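```bash
python3 -c "
from h import *
go(.49,.135,.25,60)"; python3 -m inch '[[0.7,-0.3,0,0,0,0],[0.9,-0.4,0,0,0,0],[1,-0.4,0,0,0,0],[0.9,-0.4,0,0,0,0],[0.4,-0.2,0,0,0,0]]'
python3 - <<'E'
from h import *
np.set_printoptions(precision=4,suppress=True)
s=st()
c=camera('wrist');P=pose(c,s);cv2.imwrite('pics/w5.png',c['img'][:,:,::-1])
print(project(c,P,[.417,.269,.05]))
E
```

```text
p [ 0.4754 -0.039   0.2523] yaw 59.8 d_mm [157.7 -74.9   2.2] units [ 3.943 -1.873  0.056] turn deg [ 0.1  -0.01 -0.19] units [ 0.0008 -0.0001 -0.0016]
time: 10.55
ee_pos: [0.4942, 0.1343, 0.2513]
eef_rot: [0.865, 0.501, 0.0, -0.001]
ft_force: [0.2, -0.3, -0.2]
width: 0.087
t10.55 p [0.4942 0.1343 0.2513] F [ 0.2 -0.3 -0.2] T [-0.1  -0.04 -0.05] w0.0870 j [ 0.38  0.13 -0.79  1.68  0.1   1.37 -0.95]
[195.7512 112.3308]
```

View pics/w5.png

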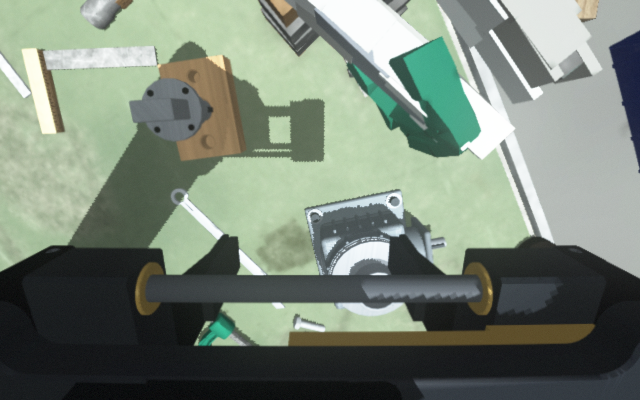

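Run:
```python
from h import *
np.set_printoptions(precision=4,suppress=True)
s=st()
c=camera('wrist');P=pose(c,s);im=c['img'][40:170,120:250,::-1];im=cv2.resize(im,None,fx=4.5,fy=4.5,interpolation=cv2.INTER_CUBIC);im=(255*(im/255.)**.5).astype('uint8');cv2.imwrite('pics/w5c.png',im)
X,p,_=cloud(c,P,0,640,0,400);r=np.hypot(X[:,0]-.417,X[:,1]-.269)
for n,lo,hi in(("tang",.147,.158),("coup",.110,.118)):
    m=(r<.045)&(X[:,2]>lo)&(X[:,2]<hi);Y=X[m][:,:2].astype(np.float32);print(n,m.sum(),np.median(X[m][:,2]),cv2.minAreaRect(Y),cv2.minEnclosingCircle(Y))
# colmns below journal
m=(r<.025)&(X[:,2]>.038)&(X[:,2]<.058);d=X[m]-[.417,.269,0];print(m.sum());
a=np.degrees(np.arctan2(d[:,1],d[:,0]))
for k in range(-180,180,15):
    q=(a>=k)&(a<k+15)
    if q.sum()>3:print(k,q.sum(),np.hypot(d[q,0],d[q,1]).mean().round(4))
```

```text
t10.60 p [0.494  0.1358 0.2512] F [-1.5  2.  -0.3] T [0.07 0.03 0.06] w0.0871 j [ 0.38  0.14 -0.8   1.68  0.1   1.37 -0.95]
tang 993 0.15083763773452474 ((0.4185740351676941, 0.2705335021018982), (0.01823362708091736, 0.03649282082915306), 63.10813903808594) ((0.41865307092666626, 0.2704198956489563), 0.019496766850352287)
coup 2000 0.11386199118951382 ((0.41988426446914673, 0.26974689960479736), (0.05666084587574005, 0.05517604574561119), 59.73356246948242) ((0.41843897104263306, 0.2707439064979553), 0.029430214315652847)
38
-45 4 0.0121
-30 17 0.0163
-15 8 0.0163
0 4 0.0134
```

View pics/w5c.png

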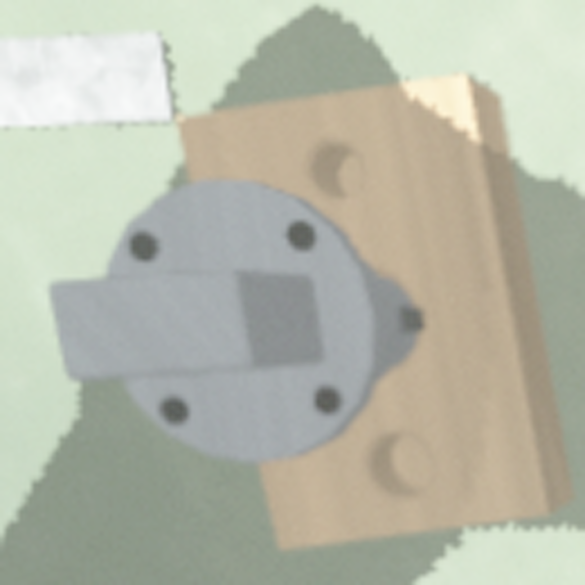

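```bash
python3 -m inch '[[0.2,-0.2,0,0,0,-0.085],[0.2,-0.4,0,0,0,-0.087],[0,-0.4,0,0,0,-0.087],[0,-0.4,0,0,0,-0.087],[0,0,0,0,0,-0.087]]'; python3 -c "
from h import *
st();go(.418,.27,.23,153)"
```

```text
time: 11.28
ee_pos: [0.447, 0.1563, 0.2514]
eef_rot: [0.558, 0.83, -0.0, 0.0]
ft_force: [-0.4, -0.3, -0.3]
width: 0.0872
t11.28 p [0.447  0.1563 0.2514] F [-0.4 -0.3 -0.3] T [-0.02 -0.16 -0.01] w0.0872 j [ 0.44  0.03 -0.87  1.76  0.03  1.36 -0.05]
p [0.447  0.1563 0.2514] yaw 112.2 d_mm [116.3  16.1  21.3] units [2.906 0.403 0.532] turn deg [-3.000e-02  6.000e-02 -4.081e+01] units [-3.0e-04  5.0e-04 -3.4e-01]
```

```bash
python3 -m inch '[[0.9,0,0,0,0,-0.085],[1,0.3,0,0,0,-0.085],[0.5,0.7,0,0,0,-0.085],[0,0.6,0.2,0,0,-0.085],[0,0,0.2,0,0,0]]'; python3 -m inch '[[0,0,0,0,0,0]]'
python3 - <<'E'
from h import *
np.set_printoptions(precision=4,suppress=True)
s=st();go(.418,.27,.20,153)
c=camera('wrist');P=pose(c,s);cv2.imwrite('pics/w6.png',c['img'][:,:,::-1])
X,p,_=cloud(c,P,0,640,0,400);r=np.hypot(X[:,0]-.417,X[:,1]-.269)
for n,lo,hi in(("tang",.147,.158),("coup",.110,.118)):
    m=(r<.045)&(X[:,2]>lo)&(X[:,2]<hi);Y=X[m][:,:2].astype(np.float32)
    if m.sum()>3: print(n,m.sum(),np.median(X[m][:,2]),cv2.minAreaRect(Y),cv2.minEnclosingCircle(Y))
E
```

```text
time: 11.9
ee_pos: [0.4454, 0.2837, 0.2345]
eef_rot: [0.235, 0.972, 0.0, -0.001]
ft_force: [1.2, 0.3, 0.3]
width: 0.087
time: 12.02
ee_pos: [0.4448, 0.2821, 0.2345]
eef_rot: [0.238, 0.971, -0.001, -0.001]
ft_force: [0.2, 0.1, 0.4]
width: 0.0872
t12.03 p [0.4448 0.2821 0.2345] F [0.2 0.1 0.4] T [ 0.03 -0.1   0.  ] w0.0872 j [ 0.24  0.24 -1.02  1.66  0.21  1.36  0.28]
p [0.4448 0.2821 0.2345] yaw 152.5 d_mm [ 18.1 -23.   34.5] units [ 0.453 -0.576  0.864] turn deg [-0.09 -0.06 -0.51] units [-0.0008 -0.0005 -0.0042]
tang 930 0.15094473498307082 ((0.4178274869918823, 0.27085426449775696), (0.01831028237938881, 0.035504624247550964), 62.590721130371094) ((0.4181293845176697, 0.27123212814331055), 0.019631890580058098)
coup 1796 0.11404921797140094 ((0.41674575209617615, 0.2716171145439148), (0.05701528117060661, 0.05470941960811615), 55.33898162841797) ((0.4180162847042084, 0.270814448595047), 0.029026225209236145)
```

View pics/w6.png

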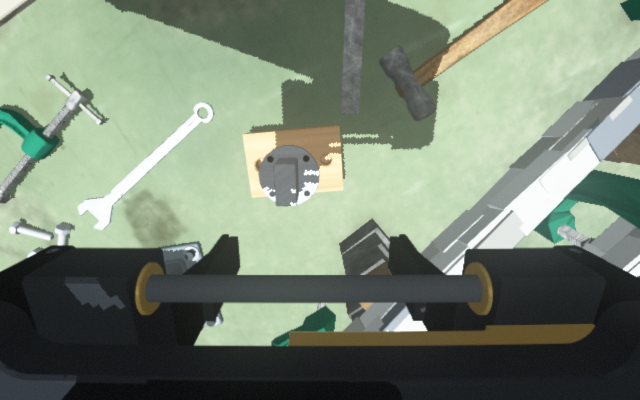

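```bash
python3 - <<'E'
from h import *
np.set_printoptions(precision=4,suppress=True)
w=camera('wrist');s=read_state();P=pose(w,s)
X,p,_=cloud(w,P,380,640,0,240)
d=X[:,:2]-[.418,.271]; a=np.radians(153)
tx=d@[np.cos(a),np.sin(a)]; ty=d@[np.sin(a),-np.cos(a)]
for z in(.1,.13,.16,.18,.2):
    m=(X[:,2]>z)&(abs(tx)<.13)
    if m.any(): print(z,m.sum(),ty[m].min(),X[m][ty[m].argmin()])
go(.418,.271,.116,153)
E
python3 -m inch '[[0.2,-0.2,0,0,0,0],[0.25,-0.4,0.1,0,0,-0.004],[0,0,0.3,0,0,0],[0,0,0.3,0,0,0],[0,0,0,0,0,0]]'; python3 -c "
from h import *
st();go(.418,.271,.117,153)"
```

```text
0.1 17585 0.06702493915819777 [0.4583 0.3257 0.2375]
0.13 14854 0.06702493915819777 [0.4583 0.3257 0.2375]
0.16 6418 0.06702493915819777 [0.4583 0.3257 0.2375]
0.18 301 0.06702493915819777 [0.4583 0.3257 0.2375]
0.2 77 0.06702493915819777 [0.4583 0.3257 0.2375]
p [0.4451 0.2822 0.2355] yaw 152.5 d_mm [ 19.  -22.4 119.5] units [ 0.474 -0.56   2.987] turn deg [-0.03  0.03 -0.5 ] units [-0.0003  0.0003 -0.0041]
time: 12.75
ee_pos: [0.4179, 0.2698, 0.2062]
eef_rot: [0.232, 0.973, -0.0, -0.001]
ft_force: [0.3, -0.4, -0.1]
width: 0.087
t12.75 p [0.4179 0.2698 0.2062] F [ 0.3 -0.4 -0.1] T [ 0.06 -0.11  0.03] w0.0870 j [ 0.29  0.18 -1.04  1.77  0.16  1.29  0.32]
p [0.4179 0.2698 0.2062] yaw 153.1 d_mm [ 0.3  1.3 89.2] units [0.008 0.032 2.229] turn deg [-0.07 -0.08  0.12] units [-0.0006 -0.0007  0.001 ]
```

Run:
```python
from h import *
np.set_printoptions(precision=4,suppress=True)
s=read_state();w=camera('wrist');P=pose(w,s)
X,p,_=cloud(w,P,410,640,0,235)
d=X[:,:2]-[.418,.271]; a=np.radians(153)
tx=d@[np.cos(a),np.sin(a)]; ty=d@[np.sin(a),-np.cos(a)]
for lo,hi in((.12,.14),(.14,.16),(.16,.18),(.18,.2),(.2,.3)):
    m=(X[:,2]>lo)&(X[:,2]<hi)&(abs(tx)<.13)
    if m.any(): print(lo,m.sum(),np.sort(ty[m])[:3],X[m][ty[m].argmin()])
```

```text
0.12 2548 [0.1731 0.1735 0.1736] [0.5151 0.4158 0.1316]
0.14 2482 [0.174  0.1742 0.1743] [0.5093 0.4197 0.1503]
0.16 2201 [0.1791 0.1797 0.1797] [0.5073 0.4265 0.1619]
```

```bash
python3 -m inch '[[0.01,0.03,0.4,0,0,0],[0,0,0.7,0,0,0],[0,0,0.6,0,0,0],[0,0,0.35,0,0,0],[0,0,0.1,0,0,0]]'; python3 -m inch '[[0,0,0,0,0,0]]'; python3 -c "
from h import *
st();go(.418,.271,.117,153)"
```

```text
time: 13.42
ee_pos: [0.418, 0.2714, 0.1205]
eef_rot: [0.232, 0.973, -0.0, -0.001]
ft_force: [0.5, -0.1, 0.9]
width: 0.087
time: 13.55
ee_pos: [0.4185, 0.2716, 0.1216]
eef_rot: [0.232, 0.973, 0.0, 0.0]
ft_force: [-0.3, 0.1, 0.3]
width: 0.0873
t13.55 p [0.4185 0.2716 0.1216] F [-0.3  0.1  0.3] T [ 0.11 -0.13 -0.02] w0.0873 j [ 0.23  0.28 -1.    1.87  0.26  1.13  0.23]
p [0.4185 0.2716 0.1216] yaw 153.1 d_mm [ 0.1 -0.7  4.6] units [ 0.004 -0.019  0.115] turn deg [0.02 0.   0.14] units [0.0002 0.     0.0012]
```

```bash
python3 -m inch '[[0,-0.02,0.09,0,0,0],[0,0,0,0,0,0]]'; python3 -m inch '[[0,0,0,0,0,0],[0,0,0,0,0,0],[0,0,0,0,0,0],[0,0,0,0,0,0],[0,0,0,0,0,0]]' -1 50; python3 -m inch '[[0,0,0,0,0,0],[0,0,0,0,0,0],[0,0,0,0,0,0],[0,0,0,0,0,0]]'; python3 -c "
from h import *
st();go(.418,.271,.117,153)"
```

```text
time: 13.8
ee_pos: [0.4181, 0.2705, 0.1179]
eef_rot: [0.232, 0.973, -0.0, 0.0]
ft_force: [0.3, -0.3, -1.0]
width: 0.0871
time: 14.42
ee_pos: [0.418, 0.2706, 0.1177]
eef_rot: [0.232, 0.973, -0.0, 0.0]
ft_force: [-0.1, 0.7, -0.6]
width: 0.0451
time: 14.92
ee_pos: [0.4179, 0.2705, 0.1177]
eef_rot: [0.232, 0.973, -0.0, -0.0]
ft_force: [-0.9, -0.2, 1.1]
width: 0.0179
t14.93 p [0.4179 0.2705 0.1177] F [-0.9 -0.2  1.1] T [-0.11 -0.06 -0.03] w0.0179 j [ 0.23  0.29 -1.    1.88  0.27  1.12  0.23]
p [0.4179 0.2705 0.1177] yaw 153.1 d_mm [0.2 0.5 0.7] units [0.004 0.011 0.017] turn deg [-0.01  0.    0.13] units [-0.0001  0.      0.0011]
```

```bash
python3 -m inch '[[0,0,-0.3,0,0,0],[0,0,-0.7,0,0,0],[0,0,-1,0,0,0],[0,0,-1,0,0,0],[0,0,-0.5,0,0,0]]'; python3 -c "
from h import *
st();go(.4996,.0026,.255,144)"
```

```text
time: 15.55
ee_pos: [0.4181, 0.2712, 0.2602]
eef_rot: [0.232, 0.973, 0.001, 0.001]
ft_force: [0.5, -0.1, -4.4]
width: 0.0176
t15.55 p [0.4181 0.2712 0.2602] F [ 0.5 -0.1 -4.4] T [ 0.08 -0.12  0.01] w0.0176 j [ 0.32  0.13 -1.05  1.69  0.11  1.39  0.36]
p [0.4181 0.2712 0.2602] yaw 153.2 d_mm [-194.  -202.9    5.2] units [-4.849 -5.071  0.131] turn deg [0.1  0.09 9.16] units [0.0008 0.0007 0.0763]
```

```bash
python3 -m inch '[[-0.5,-0.5,0,0,0,0],[-0.9,-0.95,0,0,0,0],[-1,-1,0,0,0,0],[-1,-1,0,0,0,0],[-0.9,-0.95,0,0,0,0]]'; python3 -m inch '[[-0.5,-0.6,0,0,0,0],[0,0,0,0,0,0.076],[0,0,0,0,0,0],[0,0,0,0,0,0]]';python3 - <<'E'
from h import *
st();go(.4996,.0026,.24,144)
for n in("scene","top"):
    c=camera(n);P=pose(c);u,v=project(c,P,[.5,.003,.15]).astype(int);crop(c,u-60,u+60,v-60,v+50,6,n+"7.png")
E
```

```text
time: 16.18
ee_pos: [0.492, 0.034, 0.2583]
eef_rot: [0.232, 0.973, -0.0, 0.0]
ft_force: [1.1, 1.1, -4.2]
width: 0.0179
time: 16.68
ee_pos: [0.4987, 0.0061, 0.258]
eef_rot: [0.307, 0.952, -0.0, 0.0]
ft_force: [-0.3, 0.2, -4.2]
width: 0.0178
t16.68 p [0.4987 0.0061 0.258 ] F [-0.3  0.2 -4.2] T [ 0.03 -0.17 -0.02] w0.0178 j [ 0.67  0.09 -0.81  1.7   0.07  1.38  0.79]
p [0.4987 0.0061 0.258 ] yaw 144.3 d_mm [-2.8 -2.3 18. ] units [-0.07  -0.058  0.449] turn deg [0.   0.01 0.27] units [0.     0.0001 0.0023]
```

View pics/scene7.png

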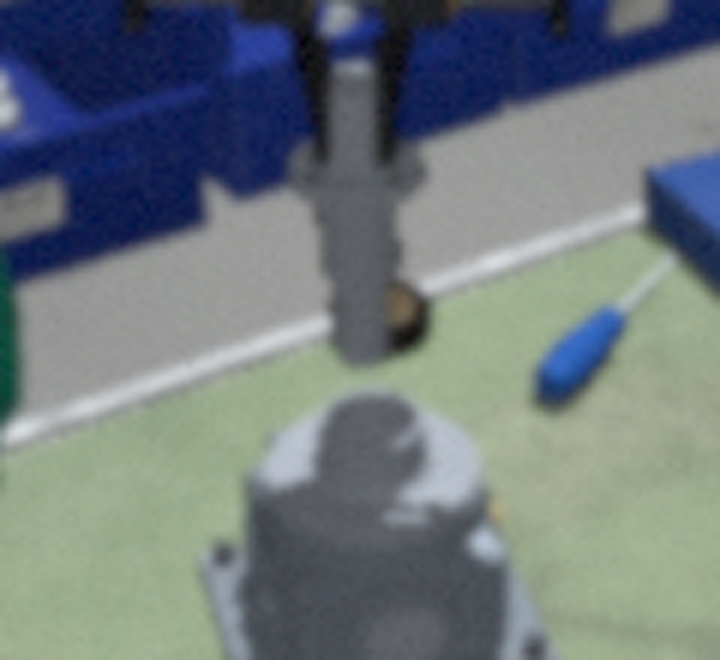

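```bash
python3 -m inch '[[-0.07,-0.06,0.1,0,0,0.002],[0,0,0.3,0,0,0],[0,0,0.3,0,0,0],[0,0,0,0,0,0],[0,0,0,0,0,0]]';python3 -c "
from h import *
st();go(.4996,.0026,.187,144)"
```

```text
time: 17.4
ee_pos: [0.4998, 0.0019, 0.2298]
eef_rot: [0.311, 0.95, 0.0, 0.0]
ft_force: [-0.3, 1.2, -4.6]
width: 0.0175
t17.40 p [0.4998 0.0019 0.2298] F [-0.3  1.2 -4.6] T [-0.   -0.18 -0.01] w0.0175 j [ 0.67  0.12 -0.81  1.74  0.09  1.32  0.78]
p [0.4998 0.0019 0.2298] yaw 143.8 d_mm [ 0.5  0.4 42.8] units [0.013 0.011 1.07 ] turn deg [ 0.    0.   -0.21] units [ 0.      0.     -0.0018]
```

```bash
python3 -m inch '[[0.01,0.01,0.2,0,0,0],[0,0,0.35,0,0,0],[0,0,0.3,0,0,0],[0,0,0.15,0,0,0],[0,0,0,0,0,0]]';python3 -m inch '[[0,0,0,0,0,0]]';python3 -c "
from h import *
st();go(.4996,.0026,.18,144)"
```

```text
time: 18.02
ee_pos: [0.4994, 0.0024, 0.1892]
eef_rot: [0.311, 0.95, -0.0, -0.0]
ft_force: [0.2, 0.4, -3.9]
width: 0.0172
time: 18.15
ee_pos: [0.4999, 0.0024, 0.1901]
eef_rot: [0.311, 0.95, 0.0, 0.0]
ft_force: [0.0, -0.8, -4.0]
width: 0.0176
t18.15 p [0.4999 0.0024 0.1901] F [ 0.  -0.8 -4. ] T [ 0.04 -0.15  0.05] w0.0176 j [ 0.65  0.15 -0.81  1.8   0.11  1.24  0.76]
p [0.4999 0.0024 0.1901] yaw 143.8 d_mm [ 0.3 -0.  10.1] units [ 0.008 -0.001  0.252] turn deg [ 0.02  0.03 -0.23] units [ 0.0001  0.0003 -0.0019]
```

Foot is ~10 mm above the hub face. Continue slowly into the bore.

```bash
python3 -m inch '[[0,0,0.1,0,0,0],[0,0,0.1,0,0,0],[0,0,0.1,0,0,0],[0,0,0,0,0,0]]';python3 -m inch '[[0,0,0.05,0,0,0],[0,0,0.05,0,0,0],[0,0,0,0,0,0],[0,0,0,0,0,0]]';python3 -c "
from h import *
st()"
```

```text
time: 18.65
ee_pos: [0.4994, 0.0024, 0.1773]
eef_rot: [0.311, 0.95, -0.0, -0.0]
ft_force: [0.6, -0.4, -4.3]
width: 0.0173
time: 19.15
ee_pos: [0.4997, 0.0024, 0.1738]
eef_rot: [0.311, 0.95, -0.0, 0.0]
ft_force: [0.6, 0.5, -5.0]
width: 0.0174
t19.15 p [0.4997 0.0024 0.1738] F [ 0.6  0.5 -5. ] T [ 0.02 -0.05  0.01] w0.0174 j [ 0.65  0.17 -0.8   1.82  0.13  1.21  0.75]
```

```bash
python3 -m inch '[[0,0,0.12,0,0,0],[0,0,0.12,0,0,0],[0,0,0.06,0,0,0],[0,0,0,0,0,0],[0,0,0,0,0,0]]';python3 -m inch '[[0,0,0.04,0,0,0],[0,0,0.04,0,0,0],[0,0,0,0,0,0],[0,0,0,0,0,0]]';python3 -c "
from h import *
st()"
```

```text
time: 19.77
ee_pos: [0.4996, 0.0024, 0.1618]
eef_rot: [0.311, 0.95, -0.0, 0.0]
ft_force: [-0.5, 0.0, -3.5]
width: 0.0174
time: 20.27
ee_pos: [0.4996, 0.0024, 0.1585]
eef_rot: [0.311, 0.95, -0.0, 0.0]
ft_force: [-0.5, 0.7, -5.2]
width: 0.0177
t20.27 p [0.4996 0.0024 0.1585] F [-0.5  0.7 -5.2] T [ 0.    0.01 -0.02] w0.0177 j [ 0.64  0.18 -0.8   1.84  0.14  1.18  0.73]
```

```bash
python3 -m inch '[[0,0,0.04,0,0,0],[0,0,0.04,0,0,0],[0,0,0,0,0,0],[0,0,0,0,0,0]]';python3 -c "
from h import *
st()"
```

```text
time: 20.78
ee_pos: [0.4996, 0.0024, 0.1553]
eef_rot: [0.311, 0.95, -0.0, 0.0]
ft_force: [-0.5, -0.8, -3.9]
width: 0.0177
t20.77 p [0.4996 0.0024 0.1553] F [-0.5 -0.8 -3.9] T [ 0.05 -0.06  0.  ] w0.0177 j [ 0.64  0.19 -0.8   1.84  0.14  1.18  0.73]
```

```bash
python3 -m inch '[[0,0,0.05,0,0,0],[0,0,0.05,0,0,0],[0,0,0,0,0,0],[0,0,0,0,0,0]]';python3 -m inch '[[0,0,0.05,0,0,0],[0,0,0.05,0,0,0],[0,0,0.03,0,0,0],[0,0,0,0,0,0],[0,0,0,0,0,0]]';python3 -c "
from h import *
st()"
```

```text
time: 21.28
ee_pos: [0.4996, 0.0024, 0.1513]
eef_rot: [0.311, 0.95, -0.0, 0.0]
ft_force: [0.3, 0.5, -4.5]
width: 0.0175
time: 21.9
ee_pos: [0.4996, 0.0024, 0.1461]
eef_rot: [0.311, 0.95, -0.0, 0.0]
ft_force: [-0.3, -0.3, -4.5]
width: 0.0175
t21.90 p [0.4996 0.0024 0.1461] F [-0.3 -0.3 -4.5] T [ 0.05 -0.02  0.01] w0.0175 j [ 0.64  0.2  -0.8   1.85  0.15  1.16  0.72]
```

```bash
python3 -m inch '[[0,0,0.05,0,0,0],[0,0,0.05,0,0,0],[0,0,0.05,0,0,0],[0,0,0,0,0,0],[0,0,0,0,0,0]]';python3 -m inch '[[0,0,0.05,0,0,0],[0,0,0.04,0,0,0],[0,0,0,0,0,0],[0,0,0,0,0,0]]';python3 -c "
from h import *
st()"
```

```text
time: 22.52
ee_pos: [0.4997, 0.0024, 0.1404]
eef_rot: [0.311, 0.95, -0.0, 0.0]
ft_force: [-2.5, -0.6, 1.5]
width: 0.018
time: 23.02
ee_pos: [0.4998, 0.0024, 0.137]
eef_rot: [0.311, 0.95, -0.0, 0.0]
ft_force: [-4.9, -0.7, 6.3]
width: 0.0175
t23.02 p [0.4998 0.0024 0.137 ] F [-4.9 -0.7  6.3] T [-0.06  0.91 -0.05] w0.0175 j [ 0.63  0.21 -0.8   1.86  0.16  1.14  0.72]
```

```bash
python3 -m inch '[[0,0,0.04,0,0,0],[0,0,0.04,0,0,0],[0,0,0,0,0,0],[0,0,0,0,0,0]]' -1 60;python3 -m inch '[[0,0,0.03,0,0,0],[0,0,0.02,0,0,0],[0,0,0,0,0,0],[0,0,0,0,0,0]]'
```

```text
time: 23.52
ee_pos: [0.4999, 0.0024, 0.1341]
eef_rot: [0.311, 0.95, -0.0, 0.0]
ft_force: [-5.9, -0.9, 10.9]
width: 0.0175
time: 24.02
ee_pos: [0.5001, 0.0024, 0.1337]
eef_rot: [0.311, 0.95, -0.001, 0.001]
ft_force: [-13.6, -1.0, 28.5]
width: 0.0176
```

Run:
```python
from h import *
np.set_printoptions(precision=4,suppress=True)
st()
c=camera("scene");P=pose(c);u,v=project(c,P,[.5,.003,.12]).astype(int);crop(c,u-50,u+50,v-50,v+50,6,"scene8.png")
s=read_state();c=camera('wrist');P=pose(c,s);crop(c,200,440,60,310,3,"w8.png")
X,p,_=cloud(c,P,0,640,0,400);r=np.hypot(X[:,0]-.4997,X[:,1]-.0027)
m=(r>.033)&(r<.048)&(abs(X[:,2]-.095)<.01);A=np.c_[X[m][:,:2]-[.4997,.0027],np.ones(m.sum())];print("flange",m.sum(),np.linalg.lstsq(A,X[m][:,2],rcond=None)[0] if m.sum()>10 else 0)
m=(r<.029)&(r>.02)&(X[:,2]>.12)&(X[:,2]<.14);print("coupling top",m.sum(),np.percentile(X[m][:,2],[10,50,90]) if m.any() else 0)
m=(r<.02)&(X[:,2]>.155)&(X[:,2]<.18);print("tang top",m.sum(),np.median(X[m][:,2]) if m.any() else 0)
```

```text
t24.02 p [0.5001 0.0024 0.1337] F [-13.6  -1.   28.5] T [-0.28  3.19  0.04] w0.0176 j [ 0.63  0.21 -0.8   1.86  0.17  1.13  0.71]
flange 4865 [0.0008 0.0009 0.095 ]
coupling top 2153 [0.1289 0.1302 0.1311]
tang top 2634 0.166922849814679
```

View pics/scene8.png

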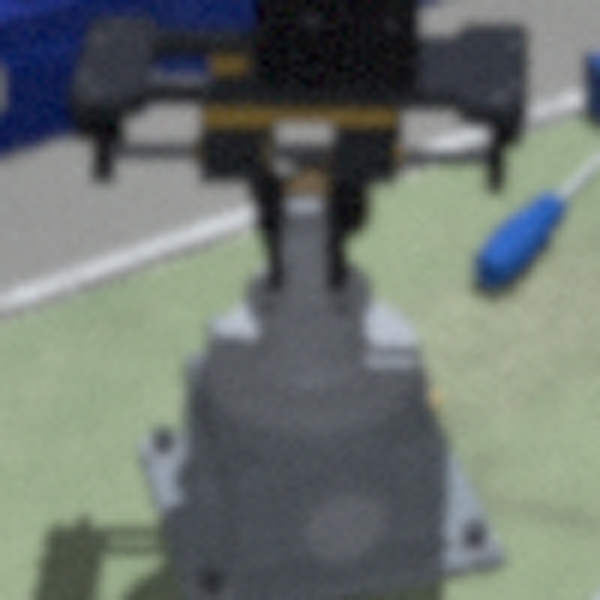

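View pics/w8.png

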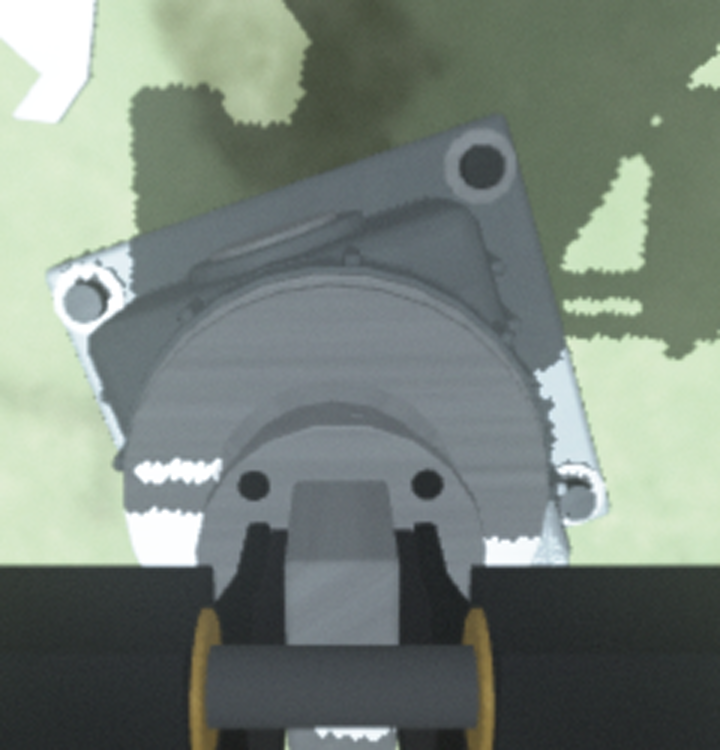

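```bash
python3 -m inch '[[0,0,0,0,0,0],[0,0,0,0,0,0],[0,0,0,0,0,0],[0,0,0,0,0,0]]'; python3 -c "
from bench import close_job
print(close_job())"
```

```text
time: 24.62
ee_pos: [0.5001, 0.0023, 0.1336]
eef_rot: [0.311, 0.95, -0.001, 0.001]
ft_force: [-12.8, -1.6, 28.3]
width: 0.0178
the job is handed in; nothing more can be done
None
```

The cover is on, the shaft is home in the hub with its key in the keyway, and the gripper is still holding it pressed down. The job was handed in at about 24.6 s.

- **Cover:** it sits fully down and level, and I let go of it. The flange top measured 95 mm above the bench, as expected for a seated cover. It was still level and seated after the shaft went in.
- **Key:** I read the keyway at about -36° in the camera picture and turned the shaft to match in the air. The key slipped in on the first pass, so no turning under pressure was needed.
- **Home position:** I felt the spring pad at the expected depth, then a hard stop at the predicted height. The coupling flange top measured 130 mm and the tang top 167 mm above the bench; both match the shaft being home.
- **Final hold:** the gripper holds the shaft at a 60 N setting and about 28 N net downward push, with no drift over the last half second.
- **One oddity:** the wrist also shows about 13 N sideways while pressing. It grew with the push, and showed when seating the cover too; I left it uncorrected.

No check failed.

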